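# Screw the lid into the tumbler drum

## Robot

A 6-joint arm with a two-finger parallel gripper is mounted at the origin on the work surface. World frame = base frame: x ahead of the robot, y to its left, z up, the work surface at z = 0. Lengths are in m, angles in rad, forces in N, time in s.
With the tool pointing down it reaches from about 0.25 to 0.85 m from the base axis. Payload 12.5 kg.
Tool frame: the origin (TCP) lies at the very end of the fingers, on their centre line; the grasp point (between the pads) lies 19 mm behind it; z points along the fingers, y is the direction in which the jaws open and shut (so a half turn about z gives the same grasp; the last joint's range is limited). The gripper opens to 93 mm and grips with 3 to 60 N. Pads are 15 mm wide; open, the fingers measure 128 mm over their backs; the gripper's body (75 mm by 188 mm) begins 65 mm behind the grasp point.
Start: joints at [-1.298, 0.351, 1.652, -0, 1.139, -0.085], TCP at [0.193, -0.515, 0.179] pointing down, gripper open.
Joint ranges: [-2.75, 2.75], [-0.79, 2.1], [0.01, 2.65], [-1.57, 4.71], [0.07, 3.14], [-2.87, 2.87]. Speed limits (rad/s): [2.22, 2.22, 2.79, 3.14, 3.14, 3.14].

## Interface

Orientations are given as a unit quaternion [x, y, z, w].
In Python, from cell import bot gives the robot as it stands.
- The arm moves only by the tool jog_arm, never from a script. Its argument "steps" is a list of rows, each a list of 5 numbers: the shift along the tool's x, y, z each as a share of 150 mm, from -1 to 1, then the turn about the tool's z as a share of 90 degrees, from -1 to 1, then the opening in per cent of the stroke, from 0 (shut) to 100 (fully open). A call has 1 to 20 rows; each row is the pose to reach, as a shift and turn from the pose commanded when the call began, along the tool's axes at that moment; what a row does not reach only later rows make up. A row lasts 1/10 s, in which the tool goes at most 50 mm and 8.59 degrees, less where a joint would pass 70% of its speed; a pose out of reach is approached as far as the arm can. A call with a number of a shift or a turn outside -1 to 1 is refused whole. A call with a gripper value outside its range is refused whole. The fingers move at their own pace and stop on an object; "grip_force" is the grip in N (left out, the last holds). Time passes only in rows, so rows that repeat a pose let the fingers close. It gives the time, the measured TCP pose, the force and the opening at its end, in the units of the state.
- bot.observe(): the state, without advancing time (a new reading comes with each control period).
- bot.read_camera(name): name is "scene" or "top"; returns a dict with "color" (480x640x3 uint8, blue, green, red), "depth" (480x640 float32, m along the optical axis (not along the pixel's ray), 0 where there is no reading), "fx", "fy", "cx", "cy" (pixels), "rvec" (rotation vector, rad) and "tvec" (3), from world to camera coordinates, as OpenCV has them. Camera axes: x right, y down, z forward; pixel columns grow to the right and rows downward; lengths in m; the calibration is good to about 2 mm. A picture is of the moment at which its call begins.
- bot.hand_in(): hands the job in, once; it reports no verdict.
The state is a dict: "clock": time; "joint_pos": joint angles; "dq": joint speeds; "joint_efforts": joint torques, N m; "eef_pos": TCP position; "tool_rot": TCP orientation; "wrist_force": force on the tool from outside, world axes, zero at the start; "moment": the same for the moment, N m; "finger_gap": finger opening in m.
Only numpy, scipy, OpenCV 4.12 (cv2) and the standard library are available. Lean on these libraries where they do the work, as an engineer would, in place of code of your own. Each camera call takes 0.05 s, during which the arm holds its last target.

## Task

Close the polishing drum: pick up its screw lid, set it upright in the drum's mouth, turn it gently backward (counter-clockwise from above) until you feel the thread start drop, then screw it forward (clockwise) until its flange sits fully down on the rim. Never press or wrench the lid hard against the drum, leave the can and the tea-light tin where they stand, and let go.

Things in the scene. Friction and masses are not known exactly. Their poses are not given: they have to be found in the camera images.
- mouth (a point): Centre of the drum's round mouth, level with the top face of its aluminium rim, 120 mm above the table; z up. The rim is 88 mm across outside, the threaded hole 60 mm across between the thread crests. Inside are four equal thread starts, a quarter turn apart; the drum sits turned in its cradle by an angle that is not given, so where the starts lie must be felt. Clockwise from above goes down.
- cradle: Grey square cradle, 150 x 150 x 14 mm, with four steel posts 64 mm high, fixed to the table; it holds the grey plastic drum (108 mm across) upright so that it cannot turn. Lid and drum must not be forced: their contact forces, added up over lugs and flange, stay under 80 N (about 1 N m of twist). Origin under its centre on the table, straight below the mouth.
- lid: The drum's screw lid, loose, standing upright on the table: a grey plug 57 mm across and 30 mm long, tapered to 42 mm over its lowest 9 mm; on it an aluminium flange 84 mm across and 6 mm thick; on that a straight finger bar. About 0.25 kg. Origin at the centre of the plug's underside; z up; x along the finger bar.
- lid_bar (a point): Middle of the lid's black finger bar, on the lid's axis, 58 mm above the lid's origin: where to grip. The bar is 56 mm long (along the lid's x), 12 mm wide and 36 mm high; its top is 72 mm above the lid's origin.
- lid_flange (a point): Point on the lid's axis at the underside of its flange, 30 mm above the lid's origin; it meets the mouth's centre when the lid is fully home. With the lugs dropped it stands 5.5 mm above; then 45 to 65 degrees clockwise (7 mm per 56 degrees) bring it home, and soon after the lid stops hard.
- lid_lugs (a point): Point on the lid's axis 18 mm below the flange, level with its four steel lugs (69 mm across the tips). Set in at random, the lugs mostly rest on the thread ridges, flange 8 to 15 mm above the rim. Clockwise they jam on stops; counter-clockwise (up to 80 degrees; a first fall of 4 mm may come off a stop) they climb, then drop 9.5 mm; 17 degrees on is a stop. Pushing with 3 to 10 N is enough.
- can: Plain aluminium drinks can, 62 mm across, 105 mm tall, loose and upright beyond the work; origin under its centre. Not to be knocked.
- tealight: Small aluminium tea-light tin, 38 mm across, 16 mm tall, loose on the table on the robot's side; origin under its centre. Not to be knocked.
There are look-alikes about, which are no part of the job. What is shaped like the lid but red or yellow is not meant.

How it is judged:
By the outcome, as a careful person would: the job done as asked, in the order asked, and still so for the second after the job is handed in, with the robot touching nothing.
It also fails if it takes over 72 s, if anything falls off the work surface, if the arm or the gripper's body presses on something with over 40 N, if the wrist force passes 120 N, or if a joint passes its speed limit or range.

## Working session

There is one attempt and no reset: what is moved stays moved. The work goes in short steps, Python scripts to look and compute and a tool call to move; the robot and the scene stay as the last step left them, time stands still between calls to the robot, and variables do not carry over. Pictures are saved under pics/ and viewed, and the job is handed in when it is done.

Besides the shell and the picture viewer there is one more tool, called after ">>>" by a JSON object that holds its "api" and its "payload", one argument or row to a line. jog_arm: Moves the arm, as the interface text tells. Shift numbers are shares of 150 mm and turn numbers shares of 90 degrees, none past 1 either way. Its arguments: {"type":"object","properties":{"steps":{"type":"array"},"grip_force":{"type":"number"}},"required":["steps"]}

```bash
ls; mkdir -p pics; python3 - <<'E'
from cell import bot
import cv2,pickle
s=bot.observe();print({k:(v if not hasattr(v,'__len__') else [round(float(x),4) for x in v]) for k,v in s.items()})
d={}
for n in('scene','top'):
    c=bot.read_camera(n);d[n]=c;cv2.imwrite(f'pics/{n}0.png',c['color']);print(n,c['fx'],c['fy'],c['cx'],c['cy'],c['rvec'],c['tvec'])
pickle.dump(d,open('c0.pkl','wb'))
E
```

```text
pics
{'clock': 0.0, 'joint_pos': [-1.2976, 0.3512, 1.6524, -0.0, 1.1391, -0.0846], 'dq': [-0.0008, 0.0004, -0.0012, -0.0012, -0.0008, -0.0], 'joint_efforts': [0.0003, -49.7321, -28.526, 0.0699, 0.0256, -0.0001], 'eef_pos': [0.1925, -0.5148, 0.1787], 'tool_rot': [0.984, 0.178, -0.0001, -0.0006], 'wrist_force': [0.4986, -0.6119, -1.1506], 'moment': [-0.0097, -0.0282, 0.0456], 'finger_gap': 0.09285042649736491}
scene 614.9009390531395 614.9009390531395 314.34839107472993 239.80055667871383 [ 2.38648531  0.64387642 -0.22848298] [-0.49115981 -0.10620462  1.1841529 ]
top 476.73101781206185 476.73101781206185 309.0126889436122 240.786603258342 [ 2.16246178 -2.11642473  0.19504622] [0.04775395 0.56875105 0.67415759]
```

View pics/scene0.png

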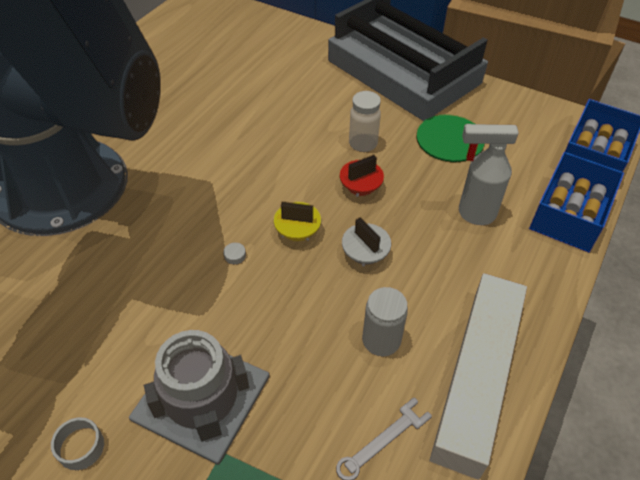

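View pics/top0.png

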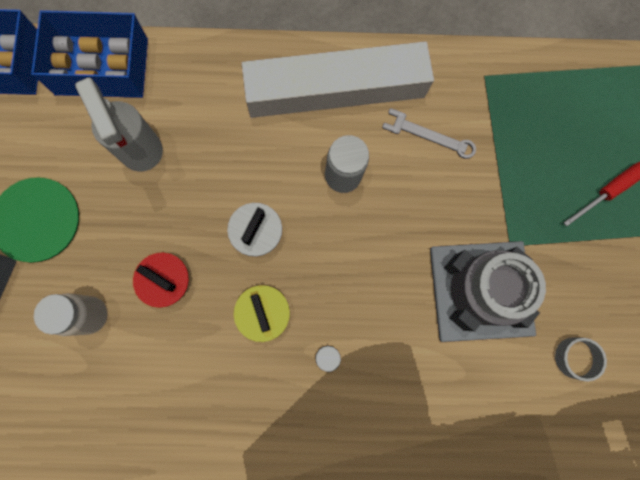

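The top view shows three lid shapes: grey at (255,230), yellow at (262,313) and red at (161,280). In the scene view they are at (367,245), (297,222) and (362,178). The grey one fits, with an aluminium flange, black bar and no paint. The drum mouth is at top (506,286), the can at (347,165) and the tea-light at (328,358).

```bash
cat > h.py <<'E'
import numpy as np,cv2
def ray(c,uv):
    R=cv2.Rodrigues(np.array(c['rvec'],float))[0];t=np.array(c['tvec'],float).ravel()
    uv=np.atleast_2d(np.array(uv,float))
    d=np.c_[(uv[:,0]-c['cx'])/c['fx'],(uv[:,1]-c['cy'])/c['fy'],np.ones(len(uv))]
    return -R.T@t, d@R, (-R.T@t)
def plane(c,uv,z):
    o,d,_=ray(c,uv); return o+d*((z-o[2])/d[:,2])[:,None]
def proj(c,p):
    K=np.array([[c['fx'],0,c['cx']],[0,c['fy'],c['cy']],[0,0,1]])
    return cv2.projectPoints(np.atleast_2d(np.array(p,float)),np.array(c['rvec'],float),np.array(c['tvec'],float),K,None)[0][:,0]
def cloud(c):
    v,u=np.mgrid[:480,:640]
    R=cv2.Rodrigues(np.array(c['rvec'],float))[0];t=np.array(c['tvec'],float).ravel()
    z=c['depth'].astype(float)
    P=np.stack([(u-c['cx'])/c['fx']*z,(v-c['cy'])/c['fy']*z,z],-1)-t
    W=P@R; W[z==0]=np.nan
    return W
def circ(xy):
    A=np.c_[2*xy,np.ones(len(xy))];s=np.linalg.lstsq(A,(xy**2).sum(1),rcond=None)[0]
    return s[:2],np.sqrt(s[2]+s[0]**2+s[1]**2)
E
cat > m.py <<'E'
from h import *
import pickle
d=pickle.load(open('c0.pkl','rb'))
for n,win,mwin in(('top',(215,190,295,270),(430,235,560,345)),('scene',(335,215,400,275),(130,320,250,450))):
    c=d[n];W=cloud(c);im=c['color'];hsv=cv2.cvtColor(im,cv2.COLOR_BGR2HSV)
    x0,y0,x1,y1=win
    sub=np.zeros((480,640),bool);sub[y0:y1,x0:x1]=1
    g=sub&(hsv[...,1]<45)&(hsv[...,2]>110)
    bar=sub&(hsv[...,2]<60)
    for nm,m in(('flange',g),('bar',bar)):
        m=m.astype(np.uint8)
        k,l,st,ce=cv2.connectedComponentsWithStats(m);i=1+st[1:,4].argmax();mm=(l==i)
        cn=max(cv2.findContours(mm.astype(np.uint8),cv2.RETR_EXTERNAL,cv2.CHAIN_APPROX_NONE)[0],key=cv2.contourArea)
        h=cv2.convexHull(cn)[:,0]
        zs=W[mm][:,2]
        print(n,nm,st[i],'z pct',np.nanpercentile(zs,[2,25,50,75,98]).round(4))
        if nm=='flange':
            print('  circle',circ(plane(c,h,0.036)[:,:2]))
            print('  minEnc',cv2.minEnclosingCircle(plane(c,h,.036)[:,:2].astype(np.float32)))
    # bar top by depth
    T=W[sub&(W[...,2]>0.066)&(W[...,2]<.078)]
    r=cv2.minAreaRect(T[:,:2].astype(np.float32));print('  bartop',len(T),r,T.mean(0))
    F=W[sub&(abs(W[...,2]-.036)<.004)];print('  flange pts',cv2.minEnclosingCircle(F[:,:2].astype(np.float32)),len(F))
    s2=np.zeros((480,640),bool);s2[mwin[1]:mwin[3],mwin[0]:mwin[2]]=1
    m=s2&(abs(W[...,2]-.120)<.004);P=W[m];print('  rim',len(P),P.mean(0),cv2.minEnclosingCircle(P[:,:2].astype(np.float32)),np.median(P[:,2]))
    cn=max(cv2.findContours(m.astype(np.uint8),cv2.RETR_EXTERNAL,cv2.CHAIN_APPROX_NONE)[0],key=cv2.contourArea);h=cv2.convexHull(cn)[:,0]
    print('   rim hull circle',circ(plane(c,h,.12)[:,:2]))
    for nm,zl,w in(('can',.105,(320,130,375,195) if n=='top' else (360,285,412,360)),('tea',.016,(310,340,345,375) if n=='top' else (220,238,250,268))):
        s3=np.zeros((480,640),bool);s3[w[1]:w[3],w[0]:w[2]]=1
        P=W[s3&(abs(W[...,2]-zl)<.004)];print('  ',nm,len(P),cv2.minEnclosingCircle(P[:,:2].astype(np.float32)))
c=d['top'];a=cv2.resize(c['color'][190:270,215:295],(480,480),interpolation=2);b=cv2.resize(d['scene']['color'][205:285,325:405],(480,480)[:2],interpolation=2)
cv2.imwrite('pics/crop.png',cv2.resize(np.hstack([a,b]),(800,400)))
cv2.imwrite('pics/cropm.png',cv2.resize(c['color'][230:350,430:560],(780,600)[:2],interpolation=2))
E
python3 m.py
```

```text
top flange [ 228  203   54   53 1843] z pct [0.0325 0.0348 0.0357 0.0365 0.0385]
  circle (array([0.5862861 , 0.14444797]), np.float64(0.04178900379460603))
  minEnc ((0.5862665176391602, 0.1445540487766266), 0.042054638266563416)
top bar [242 208  23  37 350] z pct [0.0499 0.0683 0.0709 0.0719 0.0742]
  bartop 318 ((0.586984395980835, 0.14408698678016663), (0.012462815269827843, 0.055820874869823456), 65.00199890136719) [0.58648632 0.14368747 0.07126349]
  flange pts ((0.5871077179908752, 0.14385603368282318), 0.041997916996479034) 1830
  rim 1232 [ 0.50095126 -0.21524482  0.11939172] ((0.5015847682952881, -0.21532827615737915), 0.04491336643695831) 0.11942251116782959
   rim hull circle (array([ 0.5013201 , -0.21459105]), np.float64(0.04454010099636519))
   can 1167 ((0.6871675848960876, 0.0055569931864738464), 0.028864355757832527)
   tea 485 ((0.39300721883773804, 0.02677200362086296), 0.01877576671540737)
scene flange [ 342  224   49   38 1005] z pct [0.0341 0.0362 0.0372 0.0382 0.0403]
  circle (array([0.58658262, 0.14377896]), np.float64(0.041639104704591694))
  minEnc ((0.5864219069480896, 0.1439766138792038), 0.04219907894730568)
scene bar [355 218  25  34 440] z pct [0.0417 0.0526 0.0644 0.072  0.0751]
  bartop 243 ((0.5865529179573059, 0.14362043142318726), (0.015317894518375397, 0.05794466286897659), 64.70935821533203) [0.58741782 0.14196005 0.07199291]
  flange pts ((0.5871463418006897, 0.14437934756278992), 0.04320395365357399) 1056
  rim 1272 [ 0.50241152 -0.21735006  0.12072116] ((0.501076877117157, -0.21542774140834808), 0.04528065770864487) 0.12095762522689386
   rim hull circle (array([ 0.50145064, -0.2155873 ]), np.float64(0.04496485484885536))
   can 1034 ((0.686016857624054, 0.005608293693512678), 0.029613103717565536)
   tea 308 ((0.39264458417892456, 0.02645442634820938), 0.02096511982381344)
```

View pics/crop.png

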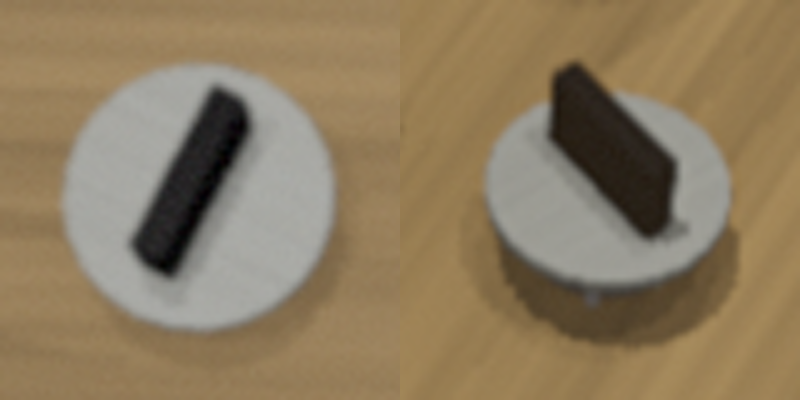

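View pics/cropm.png

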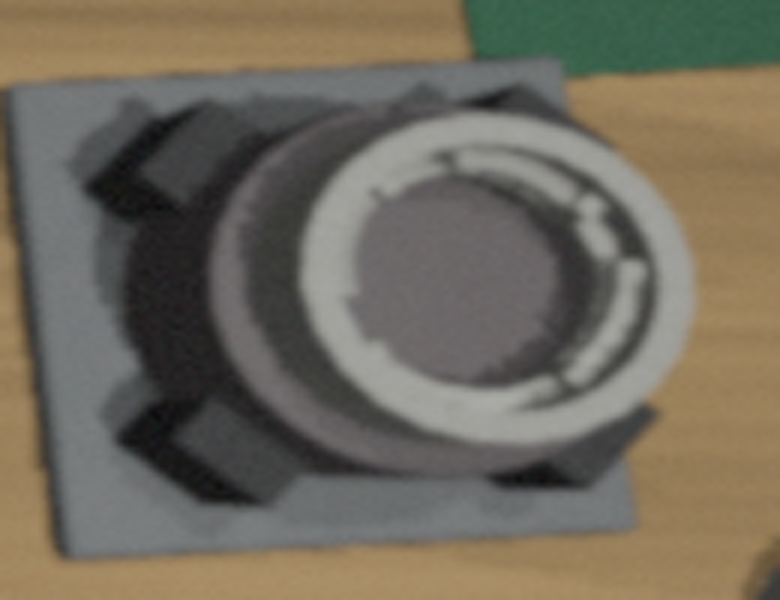

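The crop confirms a grey aluminium flange with a black bar and no red or yellow. The lid is at (0.5866, 0.144) with its bar along −25°. The mouth is at (0.5013, −0.215, 0.120). The two views agree to about 1 mm, and the sizes match those given.

```bash
cat > go.py <<'E'
import sys,numpy as np
from cell import bot
from scipy.spatial.transform import Rotation as R
s=bot.observe();p=np.array(s['eef_pos']);r=R.from_quat(s['tool_rot']);M=r.as_matrix()
yaw=np.degrees(np.arctan2(M[1,0],M[0,0]))
print('t %.2f pos %s yaw %.2f zax %s j6 %.2f'%(s['clock'],p.round(4),yaw,M[:,2].round(4),s['joint_pos'][5]),'F',np.round(s['wrist_force'],2),'M',np.round(s['moment'],3),'gap %.4f'%s['finger_gap'])
if len(sys.argv)>3:
    t=np.array(list(map(float,sys.argv[1:4])))
    print('shares',(M.T@(t-p)/.15).round(3), 'turn', round((yaw-float(sys.argv[4]))/90,3) if len(sys.argv)>4 else '')
E
python3 go.py 0.5866 0.144 0.2 -25
```

```text
t 0.10 pos [ 0.1925 -0.5148  0.1788] yaw 20.50 zax [-3.e-04  1.e-03 -1.e+00] j6 -0.08 F [ 0.37  0.12 -0.09] M [ 0.002  0.014 -0.02 ] gap 0.0929
shares [ 3.999 -3.194 -0.138] turn 0.506
```

>>> {"api": "jog_arm", "payload": {
  "steps": [
    [0.1,-0.08,-0.2,0,60],
    [0.4,-0.32,-0.25,0,60],
    [0.7,-0.55,-0.25,0,60],
    [1,-0.8,-0.25,0,60],
    [1,-0.8,-0.25,0,60]
  ],
  "grip_force": 30
}}

```text
clock: 0.6
eef_pos: [0.2921, -0.3472, 0.2167]
tool_rot: [0.984, 0.179, 0.0, -0.0]
wrist_force: [-0.2, -0.1, -0.4]
finger_gap: 0.0584
```

>>> {"api": "jog_arm", "payload": {
  "steps": [
    [0.3,-0.24,0,0,60],
    [0.6,-0.48,0,0,60],
    [0.9,-0.72,0,0,60],
    [1,-0.8,0,0,60],
    [1,-0.8,0,0,60]
  ]
}}

```text
clock: 1.1
eef_pos: [0.391, -0.1818, 0.2166]
tool_rot: [0.984, 0.18, 0.0, -0.0]
wrist_force: [-0.5, -0.3, -0.6]
finger_gap: 0.0558
```

>>> {"api": "jog_arm", "payload": {
  "steps": [
    [0.3,-0.24,0,0,60],
    [0.6,-0.48,0,0,60],
    [0.9,-0.72,0,0,60],
    [1,-0.8,0,0,60],
    [1,-0.8,0,0,60]
  ]
}}

```text
clock: 1.6
eef_pos: [0.4894, -0.0176, 0.2163]
tool_rot: [0.984, 0.18, -0.0, -0.0]
wrist_force: [-0.1, 0.3, 0.3]
finger_gap: 0.0556
```

>>> {"api": "jog_arm", "payload": {
  "steps": [
    [0.3,-0.24,0,0.1,60],
    [0.6,-0.48,0,0.19,60],
    [0.9,-0.72,0,0.28,60],
    [1,-0.8,0,0.37,60],
    [1,-0.8,0,0.46,60],
    [1,-0.8,0,0.505,60],
    [1,-0.8,0,0.505,60]
  ]
}}

```text
clock: 2.3
eef_pos: [0.5865, 0.1434, 0.2162]
tool_rot: [0.976, -0.217, -0.0, 0.0]
wrist_force: [-0.4, 0.3, -0.2]
finger_gap: 0.0558
```

```bash
python3 go.py 0.5866 0.144 0.1 -25
```

```text
t 2.30 pos [0.5865 0.1434 0.2162] yaw -25.03 zax [-1.e-03 -4.e-04 -1.e+00] j6 2.17 F [-0.36  0.32 -0.25] M [ 0.091 -0.038  0.006] gap 0.0558
shares [-0.001 -0.005  0.775] turn -0.0
```

>>> {"api": "jog_arm", "payload": {
  "steps": [
    [0,-0.005,0.3,0,60],
    [0,-0.005,0.6,0,60],
    [0,-0.005,0.8,0,60],
    [0,-0.005,0.9,0,60],
    [0,-0.005,0.9,0,60]
  ]
}}

```text
clock: 2.8
eef_pos: [0.586, 0.1443, 0.0804]
tool_rot: [0.976, -0.216, -0.001, 0.001]
wrist_force: [-0.1, -0.0, 1.0]
finger_gap: 0.0557
```

```bash
python3 - <<'E'
from cell import bot
import cv2,numpy as np
a=[bot.read_camera(n)['color'] for n in('top','scene')]
cv2.imwrite('pics/pre.png',np.hstack([cv2.resize(a[0][150:310,175:335],(400,400)),cv2.resize(a[1][150:310,290:450],(400,400))]))
E
python3 go.py 0.5866 0.144 0.041 -25
```

```text
t 2.90 pos [0.5878 0.1449 0.0831] yaw -24.93 zax [ 1.8e-03  3.0e-04 -1.0e+00] j6 2.17 F [0.49 0.1  0.61] M [0.054 0.072 0.017] gap 0.0557
shares [-0.005  0.009  0.281] turn 0.001
```

View pics/pre.png

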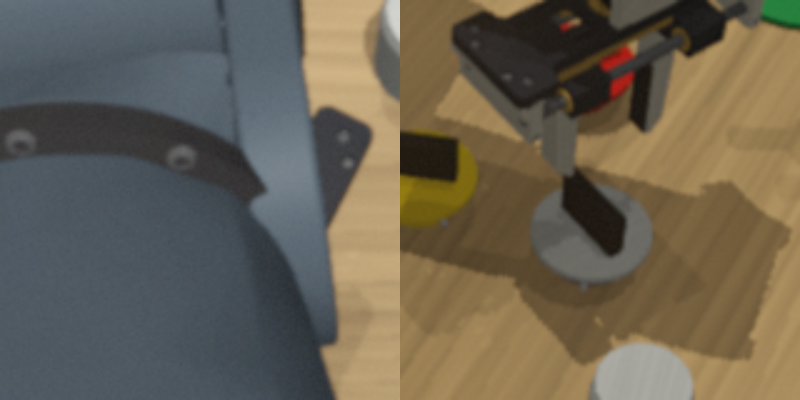

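The bar is between the open jaws and aligned with them: in the scene half of the crop the bar is at (595,215) and the fingers straddle it. Next I go down and grip.

>>> {"api": "jog_arm", "payload": {
  "steps": [
    [0,0,0.1,0,60],
    [0,0,0.18,0,60],
    [0,0,0.23,0,60],
    [0,0,0.255,0,60],
    [0,0,0.265,0,60],
    [0,0,0.265,0,60],
    [0,0,0.265,0,60]
  ]
}}

```text
clock: 3.6
eef_pos: [0.5871, 0.1454, 0.0423]
tool_rot: [0.976, -0.216, 0.0, -0.0]
wrist_force: [-0.7, 0.8, -0.3]
finger_gap: 0.0556
```

```bash
python3 go.py 0.5866 0.144 0.041 -25
```

```text
t 3.60 pos [0.5871 0.1454 0.0423] yaw -24.95 zax [ 6.e-04  1.e-04 -1.e+00] j6 2.17 F [-0.71  0.76 -0.27] M [ 0.039 -0.058  0.006] gap 0.0556
shares [0.001 0.01  0.009] turn 0.001
```

>>> {"api": "jog_arm", "payload": {
  "steps": [
    [0,0.008,0.004,0,60],
    [0,0.008,0.004,0,40],
    [0,0.008,0.004,0,20],
    [0,0.008,0.004,0,10],
    [0,0.008,0.004,0,5],
    [0,0.008,0.004,0,0],
    [0,0.008,0.004,0,0],
    [0,0.008,0.004,0,0],
    [0,0.008,0.004,0,0],
    [0,0.008,0.004,0,0]
  ],
  "grip_force": 45
}}

```text
clock: 4.6
eef_pos: [0.5863, 0.1442, 0.0414]
tool_rot: [0.976, -0.216, -0.0, -0.0]
wrist_force: [0.8, -0.2, 0.5]
finger_gap: 0.0009
```

```bash
python3 go.py 0.5866 0.144 0.041 -25
```

```text
t 4.60 pos [0.5863 0.1442 0.0414] yaw -24.95 zax [-0.  0. -1.] j6 2.17 F [ 0.8  -0.22  0.47] M [ 0.042 -0.009 -0.063] gap 0.0009
shares [0.002 0.    0.002] turn 0.001
```

The gap is only 0.9 mm, so the fingers closed without the bar. I'll look.

```bash
python3 - <<'E'
from cell import bot
import cv2,numpy as np
a=bot.read_camera('scene')
cv2.imwrite('pics/miss.png',cv2.resize(a['color'][140:300,270:470],(800,600)))
E
python3 go.py
```

```text
t 4.65 pos [0.5864 0.1442 0.0414] yaw -24.95 zax [ 1.e-04  0.e+00 -1.e+00] j6 2.17 F [0.25 0.09 0.81] M [0.046 0.007 0.004] gap 0.0005
```

View pics/miss.png

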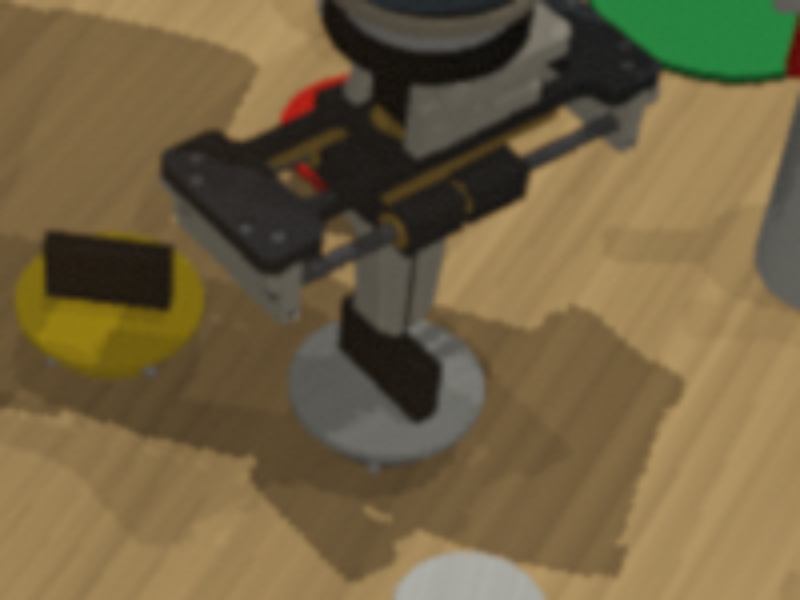

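```bash
python3 - <<'E'
from cell import bot
from h import *
import pickle
c=bot.read_camera('scene');pickle.dump(c,open('c1.pkl','wb'));W=cloud(c)
s=bot.observe();print(s['eef_pos'])
print('proj TCP',proj(c,s['eef_pos']),'lidbartop0',proj(c,[.5866,.144,.072]))
sub=np.zeros((480,640),bool);sub[215:275,335:400]=1
F=W[sub&(abs(W[...,2]-.036)<.004)];print(cv2.minEnclosingCircle(F[:,:2].astype(np.float32)),len(F))
T=W[sub&(abs(W[...,2]-.070)<.004)&(c['color'].max(-1)<70)];print(cv2.minAreaRect(T[:,:2].astype(np.float32)),len(T))
hsv=cv2.cvtColor(c['color'],cv2.COLOR_BGR2HSV)
for z in (.045,.05,.055,.06,.065,.08,.09):
    m=sub.copy();m[190:,:]|=False
    big=np.zeros((480,640),bool);big[170:275,335:410]=1
    P=W[big&(abs(W[...,2]-z)<.0025)];print(z,P.mean(0).round(4),len(P),P.min(0).round(3),P.max(0).round(3))
cv2.imwrite('pics/miss2.png',cv2.resize(c['color'][205:285,330:410],(600,600),interpolation=2))
E
```

```text
[0.58636591 0.1441757  0.04138975]
proj TCP [[366.25759019 239.68044546]] lidbartop0 [[367.54977893 228.15801755]]
((0.5880816578865051, 0.14421126246452332), 0.04344278201460838) 1034
((0.5863054394721985, 0.14201533794403076), (0.012483370490372181, 0.056631214916706085), 66.87529754638672) 134
0.045 [0.5892 0.1384 0.0451] 51 [0.561 0.128 0.043] [0.614 0.151 0.047]
0.05 [0.5901 0.1373 0.0502] 48 [0.56  0.125 0.048] [0.613 0.152 0.052]
0.055 [0.589  0.1375 0.0551] 50 [0.563 0.127 0.053] [0.614 0.149 0.057]
0.06 [0.5907 0.1375 0.0601] 50 [0.559 0.127 0.058] [0.614 0.152 0.062]
0.065 [0.5872 0.1383 0.0648] 50 [0.559 0.128 0.063] [0.613 0.151 0.067]
0.08 [0.5929 0.1409 0.0819] 2 [0.592 0.138 0.081] [0.593 0.144 0.082]
0.09 [0.5928 0.1409 0.09  ] 24 [0.577 0.131 0.088] [0.599 0.154 0.092]
```

View pics/miss2.png

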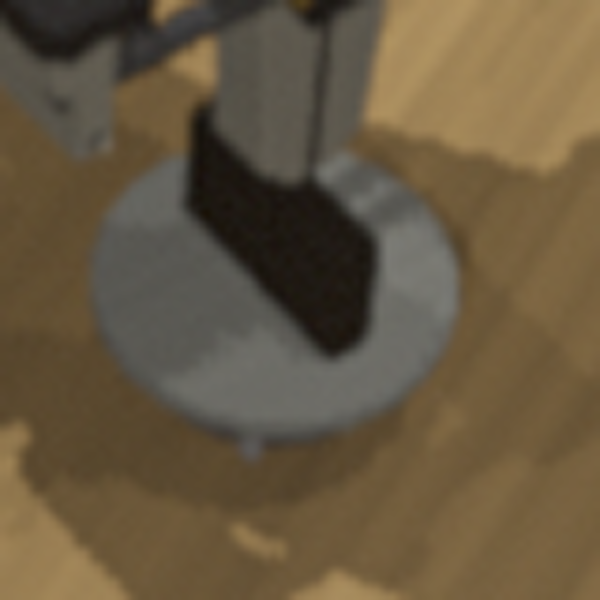

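```bash
python3 - <<'E'
from h import *
import pickle
c=pickle.load(open('c1.pkl','rb'))
print('cam',ray(c,[0,0])[0])
x=np.array([.906,-.423,0]);y=np.array([-.423,-.906,0]);p=np.array([.5864,.1442,0])
for z in(.0414,.06,.072,.09,.12):
    print(z,*[ (proj(c,p+a*x+b*y+[0,0,z])[0]-[330,205])*7.5//1 for a,b in((.0075,-.0175),(.0075,0),(.0075,.0175),(-.0075,.0175))])
W=cloud(c)
for (u,v) in ((365,212),(360,220),(362,225),(366,228),(370,226),(371,212),(375,220),(377,212)): print((u,v),((u-330)*7.5,(v-205)*7.5),W[v,u].round(4),c['color'][v,u])
E
```

```text
cam [ 0.84171686 -0.47085571  0.85120097]
0.0414 [353. 247.] [292. 281.] [230. 315.] [190. 273.]
0.06 [359. 194.] [298. 228.] [235. 263.] [194. 220.]
0.072 [364. 159.] [302. 194.] [239. 228.] [197. 185.]
0.09 [371. 106.] [308. 140.] [244. 175.] [202. 132.]
0.12 [382.  14.] [318.  48.] [252.  84.] [209.  40.]
(365, 212) (262.5, 52.5) [0.5873 0.1251 0.1309] [77 88 93]
(360, 220) (225.0, 112.5) [0.577  0.1318 0.0992] [73 84 86]
(362, 225) (240.0, 150.0) [0.5769 0.1421 0.0763] [58 67 71]
(366, 228) (270.0, 172.5) [0.585  0.1411 0.0745] [59 67 71]
(370, 226) (300.0, 157.5) [0.5931 0.1378 0.0876] [69 80 84]
(371, 212) (307.5, 52.5) [0.5917 0.1391 0.1199] [75 85 89]
(375, 220) (337.5, 112.5) [0.5974 0.1458 0.0971] [77 88 92]
(377, 212) (352.5, 52.5) [0.5976 0.1498 0.1128] [76 87 92]
```

```bash
python3 - <<'E'
from h import *
import pickle
c=pickle.load(open('c1.pkl','rb'));W=cloud(c)
p=np.array([.5864,.1442,0]);x=np.array([.906,-.423,0]);y=np.array([-.423,-.906,0])
reg=np.zeros((480,640),bool);reg[140:240,300:440]=1
P=W[reg];P=P[~np.isnan(P[:,0])];L=np.c_[(P-p)@x,(P-p)@y,P[:,2]]
for z in np.arange(.07,.24,.006):
    q=L[(abs(L[:,2]-z)<.003)&(abs(L[:,0])<.06)&(abs(L[:,1])<.12)]
    if len(q)>3: print('%.3f n%d x[%.3f %.3f] y[%.3f %.3f]'%(z,len(q),*np.percentile(q[:,0],[2,98]),*np.percentile(q[:,1],[2,98])))
E
```

```text
0.070 n100 x[-0.027 0.028] y[-0.005 0.007]
0.076 n58 x[-0.021 0.027] y[-0.004 0.006]
0.082 n10 x[0.006 0.009] y[-0.010 0.005]
0.088 n24 x[0.007 0.010] y[-0.012 0.010]
0.094 n40 x[-0.006 0.010] y[-0.012 0.015]
0.100 n50 x[-0.006 0.010] y[-0.013 0.016]
0.106 n45 x[-0.006 0.010] y[-0.012 0.016]
0.112 n54 x[-0.007 0.010] y[-0.014 0.016]
0.118 n53 x[-0.006 0.010] y[-0.015 0.017]
0.124 n48 x[-0.005 0.010] y[-0.016 0.017]
0.130 n43 x[-0.001 0.010] y[-0.015 0.018]
0.136 n22 x[-0.003 0.010] y[0.009 0.018]
0.142 n12 x[-0.004 0.010] y[0.013 0.019]
0.166 n56 x[-0.031 0.034] y[-0.081 0.086]
0.172 n202 x[-0.028 0.036] y[-0.083 0.087]
0.178 n297 x[-0.025 0.037] y[-0.081 0.087]
0.184 n401 x[-0.022 0.036] y[-0.079 0.082]
0.190 n529 x[-0.019 0.037] y[-0.080 0.092]
0.196 n259 x[-0.027 0.036] y[-0.086 0.093]
0.202 n435 x[-0.023 0.036] y[-0.085 0.094]
0.208 n1706 x[-0.031 0.035] y[-0.091 0.094]
0.214 n202 x[-0.023 0.028] y[-0.085 0.089]
0.220 n151 x[-0.018 0.025] y[-0.039 0.018]
0.226 n103 x[-0.017 0.024] y[-0.036 0.017]
0.232 n50 x[0.002 0.024] y[-0.009 0.018]
0.238 n23 x[0.015 0.023] y[0.009 0.018]
```

The lid has not moved. The depth cloud shows the gripper body starting at about z = 0.163, where 0.125 is expected from the reported TCP. So the fingers really end about 37 mm above the reported TCP height, while xy agrees. I'll lift and measure the tip height properly before trusting z again.

>>> {"api": "jog_arm", "payload": {
  "steps": [
    [0,0,-0.1,0,0],
    [0,0,-0.3,0,0],
    [0,0,-0.4,0,20],
    [0,0,-0.4,0,60],
    [0,0,-0.4,0,60],
    [0,0,-0.4,0,60],
    [0,0,-0.4,0,60],
    [0,0,-0.4,0,60]
  ]
}}

```text
clock: 5.5
eef_pos: [0.586, 0.1441, 0.1006]
tool_rot: [0.976, -0.216, -0.001, 0.0]
wrist_force: [0.2, -1.1, -0.5]
finger_gap: 0.044
```

```bash
cat > tip.py <<'E'
from cell import bot
from h import *
from scipy.spatial.transform import Rotation as R
import sys
c=bot.read_camera('scene');W=cloud(c);s=bot.observe();p=np.array(s['eef_pos']);M=R.from_quat(s['tool_rot']).as_matrix()
print('tcp',p.round(4),'gap',s['finger_gap'],'F',np.round(s['wrist_force'],2))
L=(W-p)@M   # tool coords
u0,v0=proj(c,p)[0].astype(int)
reg=np.zeros((480,640),bool);reg[max(0,v0-110):v0+60,max(0,u0-80):u0+80]=1
g=s['finger_gap']/2
for nm,lo,hi in(('y+',g-.004,g+.022),('y-',-g-.022,-g+.004)):
    m=reg&(abs(L[...,0])<.013)&(L[...,1]>lo)&(L[...,1]<hi)&(L[...,2]>-.08)&(W[...,2]>.045)
    q=L[m][:,2];print(nm,len(q),'tool z max pct',np.percentile(q,[90,95,98,100]).round(4) if len(q) else '')
    print('  hist',np.histogram(q,np.arange(-.08,.005,.005)))
a=c['color'][max(0,v0-100):v0+60,u0-80:u0+80];cv2.imwrite('pics/'+sys.argv[1],cv2.resize(a,(600,600),interpolation=2))
for z in(0,-.0375):
  print(z,[((proj(c,p+M@np.array([a,b,z]))[0]-[u0-80,v0-100])*[600/160,600/160]).round() for a,b in((.0075,g+.0175),(.0075,g),(.0075,-g),(.0075,-g-.0175))])
E
python3 tip.py tip1.png
```

```text
tcp [0.5861 0.1441 0.1008] gap 0.04762178254206519 F [ 0.3   0.24 -0.09]
y+ 207 tool z max pct [-0.0506 -0.048  -0.0444 -0.0413]
  hist (array([33, 33, 33, 32, 28, 31, 11,  6,  0,  0,  0,  0,  0,  0,  0,  0]), array([-8.0000000e-02, -7.5000000e-02, -7.0000000e-02, -6.5000000e-02,
       -6.0000000e-02, -5.5000000e-02, -5.0000000e-02, -4.5000000e-02,
       -4.0000000e-02, -3.5000000e-02, -3.0000000e-02, -2.5000000e-02,
       -2.0000000e-02, -1.5000000e-02, -1.0000000e-02, -5.0000000e-03,
        6.9388939e-17]))
y- 243 tool z max pct [-0.0454 -0.0425 -0.041  -0.0399]
  hist (array([31, 37, 34, 29, 31, 28, 32, 20,  1,  0,  0,  0,  0,  0,  0,  0]), array([-8.0000000e-02, -7.5000000e-02, -7.0000000e-02, -6.5000000e-02,
       -6.0000000e-02, -5.5000000e-02, -5.0000000e-02, -4.5000000e-02,
       -4.0000000e-02, -3.5000000e-02, -3.0000000e-02, -2.5000000e-02,
       -2.0000000e-02, -1.5000000e-02, -1.0000000e-02, -5.0000000e-03,
        6.9388939e-17]))
0 [array([236., 430.]), array([269., 412.]), array([356., 364.]), array([387., 347.])]
-0.0375 [array([240., 371.]), array([274., 353.]), array([364., 305.]), array([396., 288.])]
```

View pics/tip1.png

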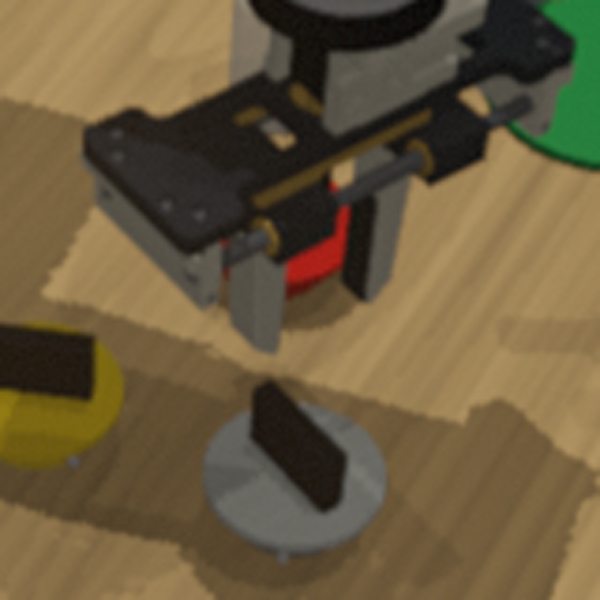

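The picture shows the tips at about (375,300) and (270,350). Both the depth and the ray projections put the tip at tool z ≈ −0.040, so true TCP z is the reported z plus about 40 mm. I'll descend with that correction.

>>> {"api": "jog_arm", "payload": {
  "steps": [
    [0,0,0.2,0,60],
    [0,0,0.4,0,60],
    [0,0,0.5,0,60],
    [0,0,0.57,0,60],
    [0,0,0.61,0,60],
    [0,0,0.63,0,60],
    [0,0,0.63,0,60],
    [0,0,0.63,0,60]
  ]
}}

```text
clock: 6.35
eef_pos: [0.5868, 0.1442, 0.0076]
tool_rot: [0.976, -0.216, 0.001, -0.0]
wrist_force: [0.0, 0.5, 0.5]
finger_gap: 0.0557
```

```bash
python3 tip.py tip2.png; python3 go.py .5866 .144 .004 -25
```

```text
tcp [0.5868 0.1443 0.0076] gap 0.05568361322070755 F [ 0.19 -0.93  1.11]
y+ 159 tool z max pct [-0.0504 -0.0484 -0.0437 -0.0392]
  hist (array([26, 24, 27, 20, 26, 20, 11,  4,  1,  0,  0,  0,  0,  0,  0,  0]), array([-8.0000000e-02, -7.5000000e-02, -7.0000000e-02, -6.5000000e-02,
       -6.0000000e-02, -5.5000000e-02, -5.0000000e-02, -4.5000000e-02,
       -4.0000000e-02, -3.5000000e-02, -3.0000000e-02, -2.5000000e-02,
       -2.0000000e-02, -1.5000000e-02, -1.0000000e-02, -5.0000000e-03,
        6.9388939e-17]))
y- 195 tool z max pct [-0.0469 -0.044  -0.0421 -0.0396]
  hist (array([31, 27, 25, 26, 22, 29, 19, 15,  1,  0,  0,  0,  0,  0,  0,  0]), array([-8.0000000e-02, -7.5000000e-02, -7.0000000e-02, -6.5000000e-02,
       -6.0000000e-02, -5.5000000e-02, -5.0000000e-02, -4.5000000e-02,
       -4.0000000e-02, -3.5000000e-02, -3.0000000e-02, -2.5000000e-02,
       -2.0000000e-02, -1.5000000e-02, -1.0000000e-02, -5.0000000e-03,
        6.9388939e-17]))
0 [array([232., 434.]), array([263., 417.]), array([358., 362.]), array([387., 346.])]
-0.0375 [array([236., 384.]), array([267., 366.]), array([365., 311.]), array([395., 294.])]
t 6.40 pos [0.5868 0.1443 0.0076] yaw -24.95 zax [ 1.2e-03  2.0e-04 -1.0e+00] j6 2.17 F [ 0.19 -0.93  1.11] M [ 0.079 -0.035 -0.026] gap 0.0557
shares [-0.001  0.002  0.024] turn 0.001
```

View pics/tip2.png

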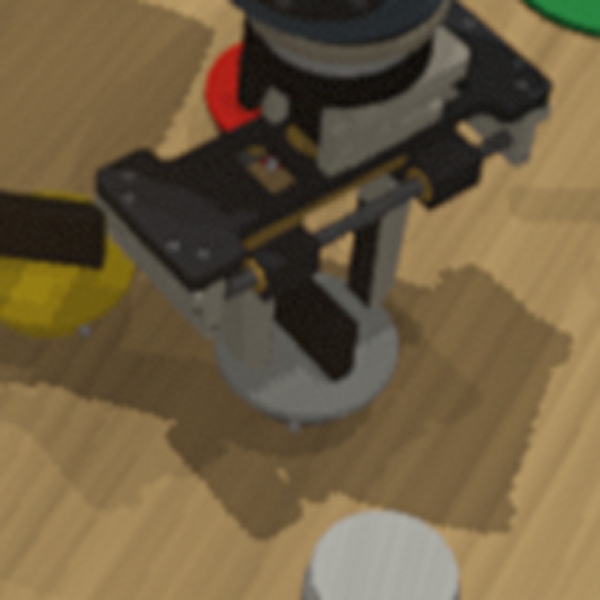

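The fingers now straddle the bar, with tips at about z = 0.048 true. I'll go 4.5 mm lower and close.

>>> {"api": "jog_arm", "payload": {
  "steps": [
    [0,0.002,0.02,0,60],
    [0,0.002,0.03,0,60],
    [0,0.002,0.03,0,40],
    [0,0.002,0.03,0,25],
    [0,0.002,0.03,0,15],
    [0,0.002,0.03,0,10],
    [0,0.002,0.03,0,5],
    [0,0.002,0.03,0,5],
    [0,0.002,0.03,0,5],
    [0,0.002,0.03,0,5]
  ],
  "grip_force": 45
}}

```text
clock: 7.4
eef_pos: [0.5862, 0.1439, 0.0024]
tool_rot: [0.976, -0.216, -0.0, -0.0]
wrist_force: [-0.5, 0.3, -0.1]
finger_gap: 0.0115
```

```bash
python3 go.py 0.5013 -0.215 0.15 -25
```

```text
t 7.40 pos [0.5862 0.1439 0.0024] yaw -24.95 zax [-1.e-04  0.e+00 -1.e+00] j6 2.17 F [-0.51  0.3  -0.12] M [ 0.08   0.049 -0.015] gap 0.0115
shares [ 0.496  2.408 -0.984] turn 0.001
```

The gap of 11.5 mm matches the 12 mm bar, so the lid is held. I'll lift and carry it.

>>> {"api": "jog_arm", "payload": {
  "steps": [
    [0,0,-0.1,0,0],
    [0,0,-0.35,0,0],
    [0,0,-0.65,0,0],
    [0,0,-0.9,0,0],
    [0,0,-1,0,0],
    [0,0,-1,0,0],
    [0,0,-1,0,0]
  ]
}}

```text
clock: 8.1
eef_pos: [0.5857, 0.1438, 0.1521]
tool_rot: [0.976, -0.216, -0.0, 0.0]
wrist_force: [0.4, 0.1, -3.2]
finger_gap: 0.0117
```

```bash
python3 tip.py lift.png|head -1; python3 go.py 0.5013 -0.215 0.155 -25
```

```text
tcp [0.5854 0.1437 0.1514] gap 0.011444713158602236 F [ 0.3  -0.53 -1.75]
t 8.15 pos [0.5854 0.1437 0.1514] yaw -24.95 zax [-1.9e-03 -3.0e-04 -1.0e+00] j6 2.17 F [ 0.3  -0.53 -1.75] M [0.071 0.033 0.01 ] gap 0.0114
shares [ 0.5    2.405 -0.022] turn 0.001
```

View pics/lift.png

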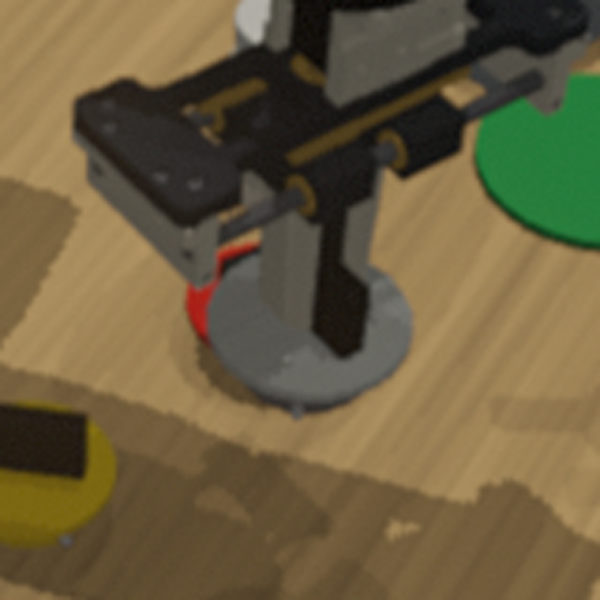

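The lid is held level and the wrist reads about −2.5 N, which matches its weight. I'll carry it over.

>>> {"api": "jog_arm", "payload": {
  "steps": [
    [0.03,0.15,-0.05,0,0],
    [0.09,0.4,-0.05,0,0],
    [0.15,0.7,-0.05,0,0],
    [0.18,0.9,-0.05,0,0],
    [0.2,1,-0.05,0,0]
  ]
}}

```text
clock: 8.65
eef_pos: [0.5487, -0.0067, 0.1586]
tool_rot: [0.976, -0.217, -0.001, 0.0]
wrist_force: [0.0, 0.0, -2.5]
finger_gap: 0.0117
```

>>> {"api": "jog_arm", "payload": {
  "steps": [
    [0.05,0.25,0,0,0],
    [0.1,0.5,0,0,0],
    [0.15,0.75,0,0,0],
    [0.18,0.9,0,0,0],
    [0.2,1,0,0,0]
  ]
}}

```text
clock: 9.15
eef_pos: [0.5135, -0.1544, 0.159]
tool_rot: [0.976, -0.216, -0.001, -0.0]
wrist_force: [-0.2, 0.0, -2.0]
finger_gap: 0.0117
```

>>> {"api": "jog_arm", "payload": {
  "steps": [
    [0.03,0.15,0,0,0],
    [0.06,0.27,0,0,0],
    [0.09,0.36,0,0,0],
    [0.1,0.4,0,0,0],
    [0.1,0.4,0,0,0],
    [0.1,0.4,0,0,0],
    [0.1,0.4,0,0,0]
  ]
}}

```text
clock: 9.85
eef_pos: [0.5025, -0.2134, 0.1599]
tool_rot: [0.976, -0.216, -0.0, -0.0]
wrist_force: [-0.4, 0.5, -3.0]
finger_gap: 0.0116
```

```bash
python3 go.py 0.5013 -0.215 0.13 -25; cat > lid.py <<'E'
from cell import bot
from h import *
import sys
s=bot.observe();p=np.array(s['eef_pos']);zf=p[2]-.0024+.036
for n in('scene','top'):
    c=bot.read_camera(n);W=cloud(c)
    u,v=proj(c,[p[0],p[1],zf])[0].astype(int)
    reg=np.zeros((480,640),bool);reg[max(0,v-60):v+60,max(0,u-60):u+60]=1
    m=reg&(abs(W[...,2]-zf)<.006)&(np.hypot(W[...,0]-p[0],W[...,1]-p[1])<.055)
    q=W[m]
    if len(q)>20:
        A=np.c_[q[:,:2],np.ones(len(q))];k=np.linalg.lstsq(A,q[:,2],rcond=None)[0]
        print(n,len(q),'enc',cv2.minEnclosingCircle(q[:,:2].astype(np.float32)),'zmed',np.median(q[:,2]).round(4),'exp',round(zf,4),'tilt deg',np.degrees(k[:2]).round(1))
        cn=max(cv2.findContours(m.astype(np.uint8),cv2.RETR_EXTERNAL,cv2.CHAIN_APPROX_NONE)[0],key=cv2.contourArea);h=cv2.convexHull(cn)[:,0]
        print('   hull',circ(plane(c,h,zf)[:,:2]))
    a=c['color'][max(0,v-80):v+80,max(0,u-80):u+80];cv2.imwrite('pics/%s_%s.png'%(sys.argv[1],n),cv2.resize(a,(600,600),interpolation=2))
E
python3 lid.py over
```

```text
t 9.85 pos [ 0.5025 -0.2134  0.1599] yaw -24.91 zax [-1.e-04  2.e-04 -1.e+00] j6 1.52 F [-0.36  0.52 -2.95] M [ 0.095 -0.007 -0.037] gap 0.0116
shares [-0.003  0.013  0.199] turn 0.001
scene 2013 enc ((0.5036064386367798, -0.21284402906894684), 0.043001867830753326) zmed 0.1947 exp 0.1935 tilt deg [-0.4  0.4]
   hull (array([ 0.50354303, -0.21378986]), np.float64(0.042312737649852224))
top 1496 enc ((0.5026244521141052, -0.2129705399274826), 0.042344093322753906) zmed 0.1931 exp 0.1935 tilt deg [ 0.1 -0.5]
   hull (array([ 0.49696858, -0.2088267 ]), np.float64(0.036985634366080114))
```

View pics/over_scene.png

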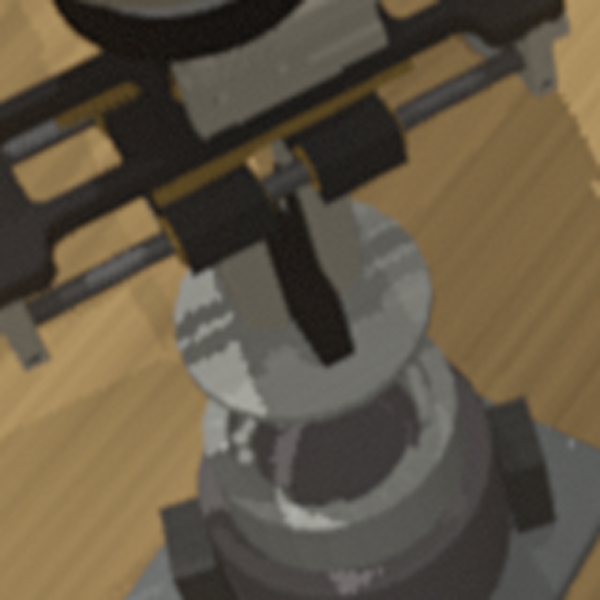

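The lid is level and its centre is within 1 mm of the TCP in xy. Flange underside is reported z + 0.0276. I'll apply the small xy correction and go down.

>>> {"api": "jog_arm", "payload": {
  "steps": [
    [-0.004,0.016,0.05,0,0],
    [-0.004,0.016,0.13,0,0],
    [-0.004,0.016,0.2,0,0],
    [-0.004,0.016,0.23,0,0],
    [-0.004,0.016,0.23,0,0],
    [-0.004,0.016,0.23,0,0],
    [-0.004,0.016,0.23,0,0]
  ]
}}

```text
clock: 10.65
eef_pos: [0.5011, -0.2162, 0.1258]
tool_rot: [0.976, -0.216, 0.0, 0.0]
wrist_force: [-0.1, -0.3, -2.5]
finger_gap: 0.012
```

```bash
python3 go.py 0.501 -0.2153 0.108 -25;python3 lid.py over2;python3 go.py 0.501 -0.2153 0.108 -25;
```

```text
t 10.65 pos [ 0.5011 -0.2162  0.1258] yaw -24.95 zax [ 6.e-04 -3.e-04 -1.e+00] j6 1.51 F [-0.06 -0.33 -2.49] M [ 0.03  -0.027  0.016] gap 0.0120
shares [-0.003 -0.005  0.118] turn 0.001
scene 1869 enc ((0.5018627047538757, -0.21627968549728394), 0.042319297790527344) zmed 0.1606 exp 0.1594 tilt deg [-0.2  0.3]
   hull (array([ 0.50213071, -0.21659442]), np.float64(0.04213355718439547))
top 1316 enc ((0.5013402700424194, -0.21519534289836884), 0.04206804186105728) zmed 0.159 exp 0.1594 tilt deg [ 0.1 -0.3]
   hull (array([ 0.49643261, -0.2117657 ]), np.float64(0.037361278810801854))
t 10.75 pos [ 0.501  -0.2161  0.1258] yaw -24.95 zax [ 6.e-04 -3.e-04 -1.e+00] j6 1.51 F [ 0.34 -0.06 -2.68] M [ 0.048  0.019 -0.031] gap 0.0115
shares [-0.003 -0.005  0.118] turn 0.001
```

View pics/over2_scene.png

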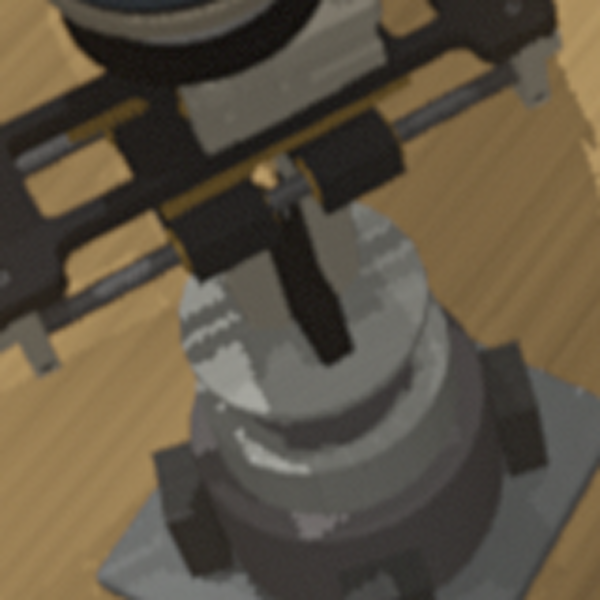

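The lid sits over the mouth, off centre by less than 0.6 mm in either view. I'll lower it in small steps, watching the force.

>>> {"api": "jog_arm", "payload": {
  "steps": [
    [-0.001,-0.003,0.02,0,0],
    [-0.001,-0.003,0.04,0,0],
    [-0.001,-0.003,0.06,0,0],
    [-0.001,-0.003,0.06,0,0]
  ]
}}

```text
clock: 11.15
eef_pos: [0.5006, -0.2155, 0.1158]
tool_rot: [0.976, -0.216, -0.0, -0.0]
wrist_force: [-0.0, 0.1, -1.9]
finger_gap: 0.0118
```

>>> {"api": "jog_arm", "payload": {
  "steps": [
    [0,0,0.015,0,0],
    [0,0,0.03,0,0],
    [0,0,0.03,0,0]
  ]
}}

```text
clock: 11.45
eef_pos: [0.5007, -0.2155, 0.1116]
tool_rot: [0.976, -0.216, -0.0, -0.0]
wrist_force: [-0.0, -0.2, -2.1]
finger_gap: 0.0119
```

>>> {"api": "jog_arm", "payload": {
  "steps": [
    [0,0,0.007,0,0],
    [0,0,0.014,0,0],
    [0,0,0.014,0,0]
  ]
}}

```text
clock: 11.75
eef_pos: [0.5008, -0.2156, 0.1097]
tool_rot: [0.976, -0.216, -0.0, -0.0]
wrist_force: [-0.9, 0.2, -1.8]
finger_gap: 0.012
```

>>> {"api": "jog_arm", "payload": {
  "steps": [
    [0,0,0.007,0,0],
    [0,0,0.014,0,0],
    [0,0,0.014,0,0]
  ]
}}

```text
clock: 12.05
eef_pos: [0.5008, -0.2156, 0.1075]
tool_rot: [0.976, -0.216, -0.0, -0.0]
wrist_force: [-0.1, -0.4, -2.3]
finger_gap: 0.0117
```

>>> {"api": "jog_arm", "payload": {
  "steps": [
    [0,0,0.005,0,0],
    [0,0,0.01,0,0],
    [0,0,0.01,0,0]
  ]
}}

```text
clock: 12.35
eef_pos: [0.5008, -0.2156, 0.1061]
tool_rot: [0.976, -0.216, -0.0, -0.0]
wrist_force: [0.4, 0.7, -2.2]
finger_gap: 0.012
```

>>> {"api": "jog_arm", "payload": {
  "steps": [
    [0,0,0.005,0,0],
    [0,0,0.01,0,0],
    [0,0,0.01,0,0]
  ]
}}

```text
clock: 12.65
eef_pos: [0.5008, -0.2156, 0.1046]
tool_rot: [0.976, -0.216, -0.0, -0.0]
wrist_force: [0.6, -0.3, -2.5]
finger_gap: 0.0117
```

>>> {"api": "jog_arm", "payload": {
  "steps": [
    [0,0,0.004,0,0],
    [0,0,0.008,0,0],
    [0,0,0.008,0,0]
  ]
}}

```text
clock: 12.95
eef_pos: [0.5008, -0.2156, 0.1034]
tool_rot: [0.976, -0.216, -0.0, -0.0]
wrist_force: [0.3, -0.3, -2.1]
finger_gap: 0.0117
```

>>> {"api": "jog_arm", "payload": {
  "steps": [
    [0,0,0.004,0,0],
    [0,0,0.008,0,0],
    [0,0,0.008,0,0]
  ]
}}

```text
clock: 13.25
eef_pos: [0.5008, -0.2155, 0.1022]
tool_rot: [0.976, -0.216, -0.0, -0.0]
wrist_force: [0.5, 0.1, -1.5]
finger_gap: 0.0114
```

>>> {"api": "jog_arm", "payload": {
  "steps": [
    [0,0,0.003,0,0],
    [0,0,0.006,0,0],
    [0,0,0.006,0,0]
  ]
}}

```text
clock: 13.55
eef_pos: [0.5008, -0.2156, 0.1013]
tool_rot: [0.976, -0.216, -0.0, -0.0]
wrist_force: [0.1, 0.3, -2.8]
finger_gap: 0.0121
```

>>> {"api": "jog_arm", "payload": {
  "steps": [
    [0,0,0.003,0,0],
    [0,0,0.006,0,0],
    [0,0,0.006,0,0]
  ]
}}

```text
clock: 13.85
eef_pos: [0.5008, -0.2156, 0.1004]
tool_rot: [0.976, -0.216, -0.0, -0.0]
wrist_force: [0.5, 0.1, -1.6]
finger_gap: 0.0119
```

>>> {"api": "jog_arm", "payload": {
  "steps": [
    [0,0,0.003,0,0],
    [0,0,0.006,0,0],
    [0,0,0.006,0,0]
  ]
}}

```text
clock: 14.15
eef_pos: [0.5008, -0.2156, 0.0995]
tool_rot: [0.976, -0.216, -0.0, -0.0]
wrist_force: [-0.6, 0.2, -2.4]
finger_gap: 0.0117
```

>>> {"api": "jog_arm", "payload": {
  "steps": [
    [0,0,0.003,0,0],
    [0,0,0.006,0,0],
    [0,0,0.006,0,0]
  ]
}}

```text
clock: 14.45
eef_pos: [0.5008, -0.2156, 0.0986]
tool_rot: [0.976, -0.216, -0.0, -0.0]
wrist_force: [-0.3, -0.2, -1.4]
finger_gap: 0.0119
```

```bash
python3 go.py 0.501 -0.2153 0.098 -25;python3 lid.py in1
```

```text
t 14.45 pos [ 0.5008 -0.2156  0.0986] yaw -24.95 zax [-0.  0. -1.] j6 1.51 F [-0.3  -0.23 -1.4 ] M [0.056 0.058 0.001] gap 0.0119
shares [ 0.    -0.002  0.004] turn 0.001
scene 1768 enc ((0.5018721222877502, -0.2159252166748047), 0.04253959283232689) zmed 0.1334 exp 0.1322 tilt deg [-0.5  0.4]
   hull (array([ 0.50200038, -0.21590558]), np.float64(0.04209832284782795))
top 1196 enc ((0.5011967420578003, -0.21525147557258606), 0.04250688478350639) zmed 0.1319 exp 0.1322 tilt deg [ 0.2 -0.4]
   hull (array([ 0.49689903, -0.21220791]), np.float64(0.038268772718531525))
```

View pics/in1_scene.png

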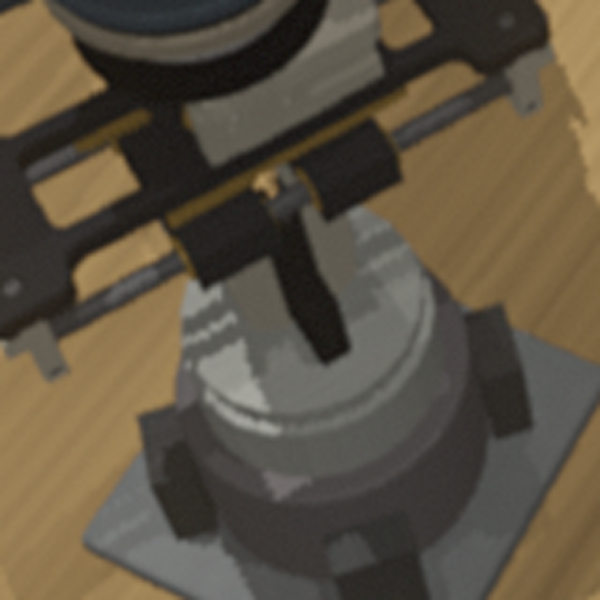

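>>> {"api": "jog_arm", "payload": {
  "steps": [
    [0,0,0.003,0,0],
    [0,0,0.005,0,0],
    [0,0,0.005,0,0],
    [0,0,0.005,0,0]
  ]
}}

```text
clock: 14.95
eef_pos: [0.5009, -0.2156, 0.0979]
tool_rot: [0.976, -0.216, 0.0, 0.0]
wrist_force: [-0.1, -0.2, -1.5]
finger_gap: 0.0116
```

>>> {"api": "jog_arm", "payload": {
  "steps": [
    [0,0,0.003,0,0],
    [0,0,0.005,0,0],
    [0,0,0.005,0,0],
    [0,0,0.005,0,0]
  ]
}}

```text
clock: 15.35
eef_pos: [0.501, -0.2157, 0.0975]
tool_rot: [0.976, -0.216, 0.0, 0.0]
wrist_force: [-2.0, 1.1, 6.0]
finger_gap: 0.0118
```

Contact came at reported z ≈ 0.0977, so the flange is about 5.4 mm above the rim. By luck the lugs appear to have dropped in directly. The job asks for a backward turn until the drop is felt. So I'll lift clear, turn a little clockwise in the air, set the lid down on the ridge and do the backward feel properly.

>>> {"api": "jog_arm", "payload": {
  "steps": [
    [0,0,-0.03,0,0],
    [0,0,-0.07,0,0],
    [0,0,-0.105,0,0],
    [0,0,-0.105,0,0],
    [0,0,-0.105,0.08,0],
    [0,0,-0.105,0.16,0],
    [0,0,-0.105,0.24,0],
    [0,0,-0.105,0.3,0],
    [0,0,-0.105,0.3,0],
    [0,0,-0.105,0.3,0]
  ]
}}

```text
clock: 16.35
eef_pos: [0.5008, -0.2156, 0.1129]
tool_rot: [0.9, -0.437, -0.0, -0.0]
wrist_force: [0.4, -0.6, -1.2]
finger_gap: 0.0117
```

>>> {"api": "jog_arm", "payload": {
  "steps": [
    [0,0,0.006,0,0],
    [0,0,0.012,0,0],
    [0,0,0.012,0,0]
  ]
}}

```text
clock: 16.65
eef_pos: [0.5008, -0.2155, 0.111]
tool_rot: [0.899, -0.438, -0.0, -0.0]
wrist_force: [0.1, 0.1, -2.1]
finger_gap: 0.0116
```

>>> {"api": "jog_arm", "payload": {
  "steps": [
    [0,0,0.005,0,0],
    [0,0,0.007,0,0],
    [0,0,0.007,0,0]
  ]
}}

```text
clock: 16.95
eef_pos: [0.5009, -0.2156, 0.11]
tool_rot: [0.899, -0.438, -0.0, -0.0]
wrist_force: [-1.0, 0.3, -1.0]
finger_gap: 0.0121
```

>>> {"api": "jog_arm", "payload": {
  "steps": [
    [0,0,0.004,0,0],
    [0,0,0.007,0,0],
    [0,0,0.007,0,0]
  ]
}}

```text
clock: 17.25
eef_pos: [0.5008, -0.2156, 0.109]
tool_rot: [0.899, -0.438, -0.0, -0.0]
wrist_force: [0.0, 0.6, -2.3]
finger_gap: 0.0116
```

>>> {"api": "jog_arm", "payload": {
  "steps": [
    [0,0,0.004,0,0],
    [0,0,0.006,0,0],
    [0,0,0.006,0,0]
  ]
}}

```text
clock: 17.55
eef_pos: [0.5008, -0.2156, 0.1081]
tool_rot: [0.899, -0.438, -0.0, 0.0]
wrist_force: [0.0, -0.7, -1.4]
finger_gap: 0.0119
```

>>> {"api": "jog_arm", "payload": {
  "steps": [
    [0,0,0.003,0,0],
    [0,0,0.005,0,0],
    [0,0,0.005,0,0]
  ]
}}

```text
clock: 17.85
eef_pos: [0.5008, -0.2156, 0.1073]
tool_rot: [0.899, -0.438, -0.0, -0.0]
wrist_force: [-0.4, 0.1, -2.0]
finger_gap: 0.0115
```

>>> {"api": "jog_arm", "payload": {
  "steps": [
    [0,0,0.003,0,0],
    [0,0,0.005,0,0],
    [0,0,0.005,0,0]
  ]
}}

```text
clock: 18.15
eef_pos: [0.5008, -0.2156, 0.1066]
tool_rot: [0.899, -0.438, -0.0, -0.0]
wrist_force: [-0.1, 0.6, -2.7]
finger_gap: 0.0117
```

>>> {"api": "jog_arm", "payload": {
  "steps": [
    [0,0,0.003,0,0],
    [0,0,0.005,0,0],
    [0,0,0.005,0,0]
  ]
}}

```text
clock: 18.45
eef_pos: [0.5008, -0.2156, 0.1058]
tool_rot: [0.899, -0.438, -0.0, 0.0]
wrist_force: [-1.0, 0.3, -1.3]
finger_gap: 0.0121
```

>>> {"api": "jog_arm", "payload": {
  "steps": [
    [0,0,0.003,0,0],
    [0,0,0.005,0,0],
    [0,0,0.005,0,0]
  ]
}}

```text
clock: 18.75
eef_pos: [0.5009, -0.2156, 0.1053]
tool_rot: [0.899, -0.438, 0.0, -0.0]
wrist_force: [-0.1, 1.2, -0.6]
finger_gap: 0.0114
```

>>> {"api": "jog_arm", "payload": {
  "steps": [
    [0,0,0.003,0,0],
    [0,0,0.003,0,0],
    [0,0,0.003,0,0]
  ]
}}

```text
clock: 19.05
eef_pos: [0.501, -0.2157, 0.1052]
tool_rot: [0.899, -0.438, 0.0, 0.0]
wrist_force: [-2.5, 0.8, 4.7]
finger_gap: 0.0119
```

It is resting on the ridge with the flange about 12.8 mm above the rim and about 6 N of push. Now I turn backward in small steps, rising with the slope.

>>> {"api": "jog_arm", "payload": {
  "steps": [
    [0,0,-0.002,-0.02,0],
    [0,0,-0.003,-0.045,0],
    [0,0,-0.003,-0.045,0]
  ]
}}

```text
clock: 19.35
eef_pos: [0.5011, -0.2157, 0.1056]
tool_rot: [0.914, -0.406, 0.0, -0.0]
wrist_force: [-1.3, 0.8, 5.7]
finger_gap: 0.012
```

```bash
python3 go.py
```

```text
t 19.35 pos [ 0.5011 -0.2157  0.1056] yaw -47.85 zax [ 7.e-04 -3.e-04 -1.e+00] j6 1.91 F [-1.27  0.81  5.72] M [ 0.273  0.291 -0.101] gap 0.0120
```

>>> {"api": "jog_arm", "payload": {
  "steps": [
    [0,0,-0.002,-0.03,0],
    [0,0,-0.003,-0.05,0],
    [0,0,-0.003,-0.05,0]
  ]
}}

```text
clock: 19.65
eef_pos: [0.5012, -0.2157, 0.1061]
tool_rot: [0.929, -0.369, 0.0, 0.0]
wrist_force: [-1.8, 1.6, 6.3]
finger_gap: 0.0118
```

>>> {"api": "jog_arm", "payload": {
  "steps": [
    [0,0,-0.002,-0.03,0],
    [0,0,-0.003,-0.05,0],
    [0,0,-0.003,-0.05,0]
  ]
}}

```text
clock: 19.95
eef_pos: [0.5012, -0.2158, 0.1066]
tool_rot: [0.943, -0.333, 0.0, 0.0]
wrist_force: [-1.9, 0.1, 6.3]
finger_gap: 0.0119
```

>>> {"api": "jog_arm", "payload": {
  "steps": [
    [0,0,-0.002,-0.03,0],
    [0,0,-0.003,-0.05,0],
    [0,0,-0.003,-0.05,0]
  ]
}}

```text
clock: 20.25
eef_pos: [0.5013, -0.2158, 0.1068]
tool_rot: [0.955, -0.296, 0.001, 0.0]
wrist_force: [1.7, -0.7, 2.5]
finger_gap: 0.0117
```

>>> {"api": "jog_arm", "payload": {
  "steps": [
    [0,0,-0.001,-0.03,0],
    [0,0,-0.002,-0.05,0],
    [0,0,-0.002,-0.05,0]
  ]
}}

```text
clock: 20.55
eef_pos: [0.5005, -0.2154, 0.1064]
tool_rot: [0.966, -0.258, -0.0, -0.0]
wrist_force: [0.5, 0.3, -1.9]
finger_gap: 0.0117
```

The force fell from 6 N to the lid's own weight (−1.9 N), so the edge of the start has been passed. I'll turn 4° further and lower.

>>> {"api": "jog_arm", "payload": {
  "steps": [
    [0,0,0,-0.03,0],
    [0,0,0.01,-0.045,0],
    [0,0,0.025,-0.045,0],
    [0,0,0.04,-0.045,0],
    [0,0,0.048,-0.045,0],
    [0,0,0.048,-0.045,0],
    [0,0,0.048,-0.045,0]
  ]
}}

```text
clock: 21.25
eef_pos: [0.5009, -0.2156, 0.0996]
tool_rot: [0.975, -0.224, -0.0, -0.0]
wrist_force: [0.1, 0.9, -2.5]
finger_gap: 0.0116
```

>>> {"api": "jog_arm", "payload": {
  "steps": [
    [0,0,0.005,0,0],
    [0,0,0.01,0,0],
    [0,0,0.01,0,0]
  ]
}}

```text
clock: 21.55
eef_pos: [0.5008, -0.2156, 0.098]
tool_rot: [0.975, -0.224, -0.0, -0.0]
wrist_force: [0.1, -0.1, -2.2]
finger_gap: 0.0116
```

```bash
python3 go.py
```

```text
t 21.55 pos [ 0.5008 -0.2156  0.098 ] yaw -25.85 zax [-1.e-04  1.e-04 -1.e+00] j6 1.53 F [ 0.08 -0.06 -2.19] M [ 0.059  0.002 -0.012] gap 0.0116
```

>>> {"api": "jog_arm", "payload": {
  "steps": [
    [0,0,0.004,0,0],
    [0,0,0.004,0,0],
    [0,0,0.004,0,0]
  ]
}}

```text
clock: 21.85
eef_pos: [0.5009, -0.2156, 0.0977]
tool_rot: [0.975, -0.224, 0.0, 0.0]
wrist_force: [-0.5, -0.3, -0.3]
finger_gap: 0.0116
```

>>> {"api": "jog_arm", "payload": {
  "steps": [
    [0,0,0.002,0.03,0],
    [0,0,0.004,0.055,0],
    [0,0,0.004,0.055,0]
  ]
}}

```text
clock: 22.15
eef_pos: [0.5015, -0.2159, 0.0975]
tool_rot: [0.964, -0.266, 0.001, 0.0]
wrist_force: [-0.1, -0.8, 5.3]
finger_gap: 0.0115
```

```bash
python3 go.py
```

```text
t 22.15 pos [ 0.5015 -0.2159  0.0975] yaw -30.83 zax [ 1.5e-03 -8.0e-04 -1.0e+00] j6 1.62 F [-0.13 -0.8   5.27] M [ 0.017  0.006 -0.045] gap 0.0115
```

>>> {"api": "jog_arm", "payload": {
  "steps": [
    [0,0,0,0.03,0],
    [0,0,0.001,0.055,0],
    [0,0,0.001,0.055,0]
  ]
}}

```text
clock: 22.45
eef_pos: [0.5016, -0.216, 0.0975]
tool_rot: [0.952, -0.307, 0.001, 0.0]
wrist_force: [-0.6, -0.2, 6.1]
finger_gap: 0.0116
```

```bash
python3 go.py
```

```text
t 22.45 pos [ 0.5016 -0.216   0.0975] yaw -35.75 zax [ 1.7e-03 -9.0e-04 -1.0e+00] j6 1.70 F [-0.58 -0.18  6.07] M [ 0.094 -0.064 -0.01 ] gap 0.0116
```

>>> {"api": "jog_arm", "payload": {
  "steps": [
    [0,0,0,0.03,0],
    [0,0,0.001,0.055,0],
    [0,0,0.001,0.055,0]
  ]
}}

```text
clock: 22.75
eef_pos: [0.5015, -0.2159, 0.097]
tool_rot: [0.938, -0.348, 0.001, 0.0]
wrist_force: [1.0, -0.3, 3.6]
finger_gap: 0.012
```

```bash
python3 go.py
```

```text
t 22.75 pos [ 0.5015 -0.2159  0.097 ] yaw -40.68 zax [ 1.5e-03 -8.0e-04 -1.0e+00] j6 1.79 F [ 0.97 -0.3   3.57] M [-0.13  -0.276 -0.097] gap 0.0120
```

It is now descending: z fell and the push eased. I'll follow the pitch, 0.125 mm per degree.

>>> {"api": "jog_arm", "payload": {
  "steps": [
    [0,0,0.002,0.03,0],
    [0,0,0.004,0.055,0],
    [0,0,0.005,0.055,0]
  ]
}}

```text
clock: 23.05
eef_pos: [0.5014, -0.2159, 0.0964]
tool_rot: [0.922, -0.387, 0.001, 0.0]
wrist_force: [-0.1, 0.2, 7.4]
finger_gap: 0.0116
```

>>> {"api": "jog_arm", "payload": {
  "steps": [
    [0,0,0.002,0.03,0],
    [0,0,0.004,0.055,0],
    [0,0,0.004,0.055,0]
  ]
}}

```text
clock: 23.35
eef_pos: [0.5015, -0.216, 0.0958]
tool_rot: [0.904, -0.427, 0.001, 0.0]
wrist_force: [1.7, -0.9, 5.9]
finger_gap: 0.0118
```

```bash
python3 go.py
```

```text
t 23.35 pos [ 0.5015 -0.216   0.0958] yaw -50.54 zax [ 0.0015 -0.001  -1.    ] j6 1.96 F [ 1.68 -0.9   5.89] M [-0.197 -0.114 -0.03 ] gap 0.0118
```

>>> {"api": "jog_arm", "payload": {
  "steps": [
    [0,0,0.002,0.03,0],
    [0,0,0.004,0.055,0],
    [0,0,0.004,0.055,0]
  ]
}}

```text
clock: 23.65
eef_pos: [0.5014, -0.216, 0.0951]
tool_rot: [0.885, -0.466, 0.001, 0.0]
wrist_force: [1.3, -1.6, 5.5]
finger_gap: 0.0117
```

>>> {"api": "jog_arm", "payload": {
  "steps": [
    [0,0,0.002,0.03,0],
    [0,0,0.004,0.055,0],
    [0,0,0.004,0.055,0]
  ]
}}

```text
clock: 23.95
eef_pos: [0.5014, -0.216, 0.0945]
tool_rot: [0.864, -0.503, 0.001, 0.0]
wrist_force: [0.8, -1.0, 4.9]
finger_gap: 0.012
```

>>> {"api": "jog_arm", "payload": {
  "steps": [
    [0,0,0.002,0.03,0],
    [0,0,0.004,0.055,0],
    [0,0,0.004,0.055,0]
  ]
}}

```text
clock: 24.25
eef_pos: [0.5014, -0.216, 0.094]
tool_rot: [0.842, -0.54, 0.001, 0.0]
wrist_force: [0.4, -1.7, 5.6]
finger_gap: 0.0121
```

```bash
python3 go.py
```

```text
t 24.25 pos [ 0.5014 -0.216   0.094 ] yaw -65.39 zax [ 0.0014 -0.001  -1.    ] j6 2.22 F [ 0.35 -1.69  5.61] M [-0.236 -0.147 -0.055] gap 0.0121
```

>>> {"api": "jog_arm", "payload": {
  "steps": [
    [0,0,0.002,0.03,0],
    [0,0,0.004,0.055,0],
    [0,0,0.004,0.055,0]
  ]
}}

```text
clock: 24.55
eef_pos: [0.5013, -0.2159, 0.0933]
tool_rot: [0.817, -0.576, 0.001, -0.0]
wrist_force: [1.0, -0.5, 5.3]
finger_gap: 0.0117
```

>>> {"api": "jog_arm", "payload": {
  "steps": [
    [0,0,0.002,0.03,0],
    [0,0,0.003,0.045,0],
    [0,0,0.003,0.045,0]
  ]
}}

```text
clock: 24.85
eef_pos: [0.5013, -0.216, 0.0928]
tool_rot: [0.797, -0.604, 0.001, 0.0]
wrist_force: [0.8, -1.1, 5.0]
finger_gap: 0.0116
```

```bash
python3 go.py
```

```text
t 24.85 pos [ 0.5013 -0.216   0.0928] yaw -74.36 zax [ 1.e-03 -8.e-04 -1.e+00] j6 2.38 F [ 0.84 -1.11  5.01] M [-0.213 -0.075 -0.019] gap 0.0116
```

>>> {"api": "jog_arm", "payload": {
  "steps": [
    [0,0,0.001,0.015,0],
    [0,0,0.002,0.03,0],
    [0,0,0.002,0.03,0]
  ]
}}

```text
clock: 25.15
eef_pos: [0.5013, -0.2159, 0.0925]
tool_rot: [0.782, -0.623, 0.001, -0.0]
wrist_force: [1.0, -1.3, 4.3]
finger_gap: 0.0118
```

```bash
python3 go.py
```

```text
t 25.15 pos [ 0.5013 -0.2159  0.0925] yaw -77.06 zax [ 1.e-03 -8.e-04 -1.e+00] j6 2.42 F [ 1.04 -1.28  4.28] M [-0.141 -0.057 -0.044] gap 0.0118
```

>>> {"api": "jog_arm", "payload": {
  "steps": [
    [0,0,0.001,0.015,0],
    [0,0,0.002,0.03,0],
    [0,0,0.002,0.03,0]
  ]
}}

```text
clock: 25.45
eef_pos: [0.5011, -0.2161, 0.0923]
tool_rot: [0.767, -0.641, 0.001, 0.0]
wrist_force: [-0.0, -1.9, 6.6]
finger_gap: 0.0113
```

```bash
python3 go.py
```

```text
t 25.45 pos [ 0.5011 -0.2161  0.0923] yaw -79.75 zax [ 7.e-04 -9.e-04 -1.e+00] j6 2.47 F [-0.   -1.86  6.56] M [-0.174  0.168  0.014] gap 0.0113
```

>>> {"api": "jog_arm", "payload": {
  "steps": [
    [0,0,0.001,0.01,0],
    [0,0,0.001,0.02,0],
    [0,0,0.001,0.02,0]
  ]
}}

```text
clock: 25.75
eef_pos: [0.5012, -0.216, 0.0923]
tool_rot: [0.757, -0.653, 0.001, 0.0]
wrist_force: [-0.3, -1.6, 8.1]
finger_gap: 0.0114
```

```bash
python3 go.py; python3 lid.py end1
```

```text
t 25.75 pos [ 0.5012 -0.216   0.0923] yaw -81.52 zax [ 8.e-04 -9.e-04 -1.e+00] j6 2.50 F [-0.31 -1.64  8.1 ] M [-0.084  0.191  0.183] gap 0.0114
scene 1684 enc ((0.5026518106460571, -0.2191723883152008), 0.044258445501327515) zmed 0.1269 exp 0.1259 tilt deg [-1.1  1.4]
   hull (array([ 0.50390044, -0.22225022]), np.float64(0.04085267081293486))
top 1637 enc ((0.5012016296386719, -0.21463429927825928), 0.04409124702215195) zmed 0.1255 exp 0.1259 tilt deg [ 0.3 -1.1]
   hull (array([ 0.50059892, -0.21217757]), np.float64(0.04278262384212504))
```

View pics/end1_scene.png

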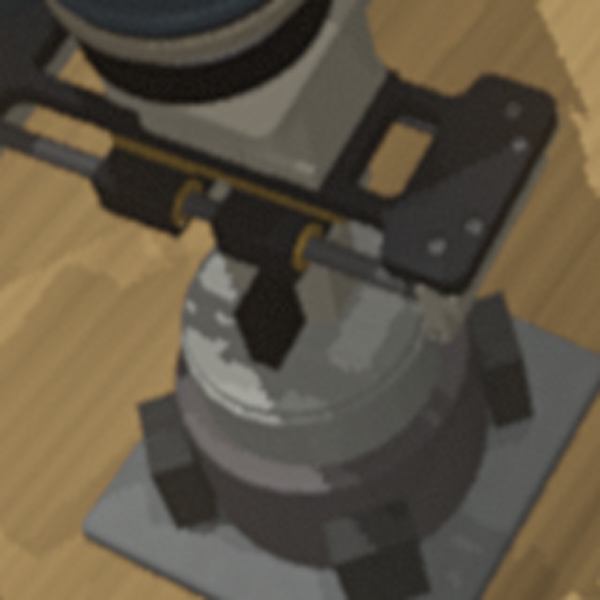

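>>> {"api": "jog_arm", "payload": {
  "steps": [
    [0,0,0,0.01,0],
    [0,0,0,0.015,0],
    [0,0,0,0.015,0]
  ]
}}

```text
clock: 26.15
eef_pos: [0.5012, -0.216, 0.0923]
tool_rot: [0.75, -0.662, 0.001, 0.0]
wrist_force: [-1.2, -1.5, 7.4]
finger_gap: 0.0118
```

```bash
python3 go.py
```

```text
t 26.15 pos [ 0.5012 -0.216   0.0923] yaw -82.86 zax [ 9.e-04 -8.e-04 -1.e+00] j6 2.53 F [-1.16 -1.49  7.37] M [-0.065  0.198  0.249] gap 0.0118
```

z has stopped at 0.0923, which is the computed home height, while the twist rises to 0.25 N m. So the flange is seated. I'll take off the push, open and retreat.

>>> {"api": "jog_arm", "payload": {
  "steps": [
    [0,0,-0.003,0,0],
    [0,0,-0.004,0,0],
    [0,0,-0.004,0,30],
    [0,0,-0.004,0,60],
    [0,0,-0.004,0,60],
    [0,0,-0.004,0,60],
    [0,0,-0.004,0,60],
    [0,0,-0.004,0,60]
  ]
}}

```text
clock: 26.95
eef_pos: [0.5008, -0.2155, 0.0922]
tool_rot: [0.749, -0.663, -0.0, -0.0]
wrist_force: [0.3, 0.9, 0.5]
finger_gap: 0.054
```

>>> {"api": "jog_arm", "payload": {
  "steps": [
    [0,0,-0.05,0,60],
    [0,0,-0.15,0,60],
    [0,0,-0.35,0,60],
    [0,0,-0.6,0,60],
    [0,0,-0.85,0,60],
    [0,0,-1,0,60],
    [0,0,-1,0,60]
  ]
}}

```text
clock: 27.65
eef_pos: [0.5021, -0.2162, 0.246]
tool_rot: [0.749, -0.663, 0.003, -0.001]
wrist_force: [0.2, -0.3, -0.6]
finger_gap: 0.056
```

>>> {"api": "jog_arm", "payload": {
  "steps": [
    [0,0.2,0,0,60],
    [-0.2,0.4,0,0,60],
    [-0.4,0.6,0,0,60],
    [-0.6,0.8,0,0,60],
    [-0.8,1,0,0,60],
    [-1,1,0,0,60],
    [-1,1,0,0,60]
  ]
}}

```text
clock: 28.35
eef_pos: [0.3324, -0.0829, 0.2418]
tool_rot: [0.749, -0.662, -0.0, -0.0]
wrist_force: [0.7, -0.4, -0.1]
finger_gap: 0.0559
```

```bash
python3 go.py; python3 - <<'E'
from cell import bot
from h import *
for n in('scene','top'):
    c=bot.read_camera(n);W=cloud(c);cv2.imwrite(f'pics/fin_{n}.png',c['color'])
    r=np.hypot(W[...,0]-.5013,W[...,1]+.2152)
    for nm,m in(('flange top',(r<.038)&(abs(W[...,2]-.126)<.008)),('bar top',(r<.03)&(abs(W[...,2]-.162)<.005))):
        q=W[m]
        if len(q): 
            A=np.c_[q[:,:2]-[.5013,-.2152],np.ones(len(q))];k=np.linalg.lstsq(A,q[:,2],rcond=None)[0]
            print(n,nm,len(q),np.median(q[:,2]).round(4),q.mean(0).round(4),'tilt',np.degrees(k[:2]).round(2))
    for nm,zl,x,y in(('can',.105,.6866,.0056),('tea',.016,.3928,.0266)):
        q=W[(np.hypot(W[...,0]-x,W[...,1]-y)<.05)&(abs(W[...,2]-zl)<.004)];print('  ',nm,len(q),cv2.minEnclosingCircle(q[:,:2].astype(np.float32)) if len(q) else '')
E
```

```text
t 28.35 pos [ 0.3324 -0.0829  0.2418] yaw -82.91 zax [-1.e-04  6.e-04 -1.e+00] j6 2.64 F [ 0.71 -0.41 -0.05] M [ 0.078 -0.041  0.032] gap 0.0559
scene flange top 1624 0.1273 [ 0.5063 -0.2183  0.1274] tilt [0.04 0.14]
scene bar top 425 0.1627 [ 0.5024 -0.2175  0.1625] tilt [-5.71  0.02]
   can 1035 ((0.6865711808204651, 0.00577507633715868), 0.029766030609607697)
   tea 312 ((0.3925405740737915, 0.02723064087331295), 0.02080468088388443)
top flange top 2082 0.1256 [ 0.5006 -0.2137  0.1256] tilt [-0.06  0.29]
top bar top 428 0.1613 [ 0.5011 -0.2147  0.1613] tilt [0.38 0.09]
   can 1158 ((0.6871181130409241, 0.005816518794745207), 0.028863200917840004)
   tea 483 ((0.3929857313632965, 0.026738813146948814), 0.01877206191420555)
```

View pics/fin_scene.png

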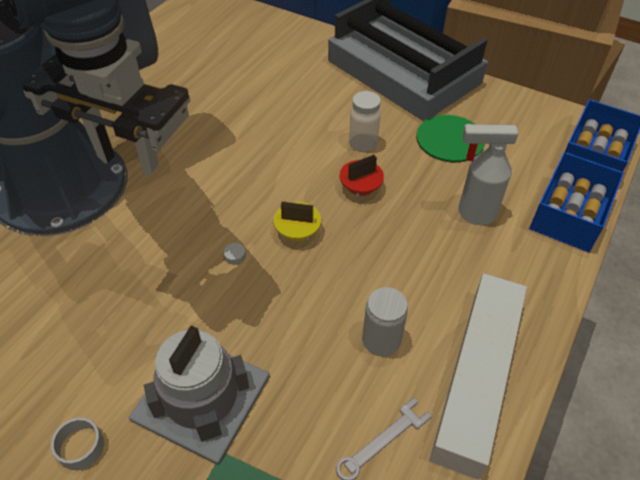

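View pics/fin_top.png

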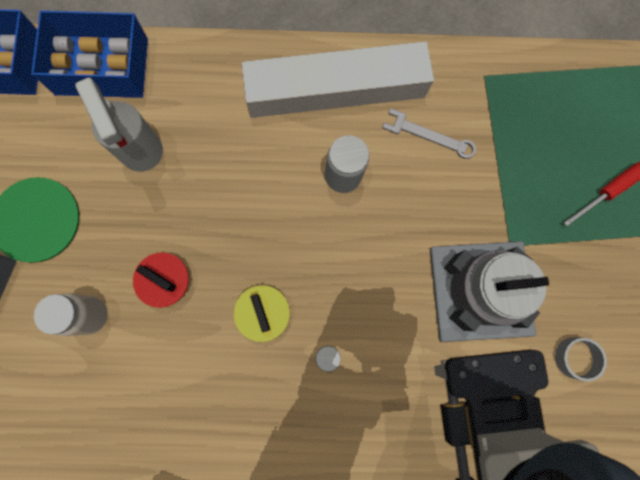

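The final pictures show the lid flat on the drum at scene (190,360) and top (510,287). The flange top is 6.2–6.3 mm above the measured rim, against a 6 mm flange, and its tilt is under 0.3°. The can and tea-light are unmoved. I'm handing in.

```bash
python3 -c "
from cell import bot
print(bot.hand_in())"
```

```text
the job is handed in; nothing more can be done
None
```

The drum is closed: the grey lid is screwed down with its flange on the rim and let go. I handed the job in at about 28 s of the 72 s.

**What I did**
- **Pick-up:** My first grasp closed on air above the bar, because the finger ends really sit about 40 mm above the reported TCP height. I measured that offset in the depth image and re-gripped. The lid had not moved.
- **Backward feel:** The lid dropped straight into a thread start on the first lowering. I lifted it clear, turned it 27° clockwise in the air and rested it on the ridge with the flange 12.8 mm up. I then turned it backward about 22° until the push vanished, and lowered it to about 5.4 mm above the rim.
- **Screwing in:** I screwed it about 57° clockwise. Over the last 3° the height stayed at the computed home value while the twist rose to about 0.25 N m. The wrist force readings stayed under about 10 N.

**Last checks**
- **Lid:** Both views put the flange top 6.2–6.3 mm above the rim as measured at the start; a fully seated 6 mm flange would give 6.0 mm, and the difference is within camera noise. The flange's tilt is under 0.3°.
- **Disagreement:** One scene-view fit of the bar top gave a 5.7° tilt. The top view gave 0.4° and the flange fits are flat, so I took it as edge noise.
- **Surroundings:** The can and tea-light are within 1 mm of where they started. The gripper is open and clear of everything.

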